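# Refit the grinder's upper burr carrier and close its catch

## Task

The coffee grinder has just been brushed out: put its upper burr carrier back into the adjusting collar on top, feeling with only light pressure for the three keyways until the carrier drops fully home, then swing the retaining catch in over its rim as far as it goes and let go of everything. Never force the carrier or lean on the catch, and leave the dosing cup, the brush and the milk pitcher where they are.

Things in the scene. Friction and masses are not known exactly. Their poses are not given: they have to be found in the camera images.
- carrier_handle (a point): Centre of the crossbar of the black bridge handle on the loose upper burr carrier (about 0.3 kg, on the bar tray), on the ring's axis and 50 mm above the ring's underside; z up. The crossbar lies along x: 50 mm long, 12 mm thick (y), 14 mm tall. Below it are 23 mm of air down to the ring; pillars at both ends leave 36 mm free between them.
- carrier_ring (a point): Centre of the carrier's aluminium ring, 10 mm above its underside and 40 mm below carrier_handle, same axes. The ring is 72 mm across, 20 mm tall, with a 46 mm hole; its lowest 5 mm taper to 66 mm. Three equal lugs, 12 mm wide and 10 mm tall, reach to radius 42.5 mm at 0, 120 and 240 degrees from x; their undersides are 7 mm above the ring's underside.
- collar_mouth (a point): Centre of the mouth of the adjusting collar, the dark knurled ring (106 mm across) on the fixed grinder, level with its top face, 199 mm above the worktop; z up, x from the grinder's front (spout) to its back. With its lugs lying on this face the carrier is already 7 mm down in the bore and carrier_handle is 43 mm above this point; fully home it is 32 mm above.
- keyway_floor (a point): On the collar's axis, level with the floors of its keyways, 11 mm below collar_mouth, same axes. Bore 76.6 mm; three equal keyways at 120 degrees, 15 mm wide, to radius 44.6 mm. The collar was left turned: one keyway stands anywhere from -52 to +52 degrees about z from x, the others follow; this angle is not measured, find it by feel. The collar turns stiffly (0.8 N m).
- catch (a joint): Retaining catch: aluminium arm with an upright black knob, swinging level on a post at the grinder's front right. 0 rad: arm out to the grinder's right (start 0 to 0.3). Grows as it swings in, anticlockwise from above, to its stop at 1.5 rad: arm to the back, nose over the carrier's rim with 3 mm of air. Moves with about 1 N at the knob and stays where left. Blocked while the carrier is not home.
- catch_knob (a point): Middle of the catch's black knob: upright, 18 mm across, 30 mm tall, 92 mm from the pivot axis. Its middle is 27 mm above the collar's top face (collar_mouth); its foot stands on the arm, whose top is 12 mm above that face.
- catch_pivot (a point): On the catch's vertical pivot axis at the height of the arm, 8.5 mm above collar_mouth and 62 mm to its front and 55 mm to its right; axes as collar_mouth. The arm points 1.5 rad clockwise of x at joint value 0 and along x at 1.5.
- dose_cup: Steel dosing cup, 79 mm across and 98 mm tall, standing under the grinder's spout; origin at the centre of its underside. Not to be moved.
- brush: Small wooden grounds brush, 142 x 34 x 10 mm, lying on the worktop between tray and grinder; origin at the centre of its underside. Not to be moved.
- pitcher_2: Steel milk pitcher, 124 mm tall, standing left of the tray; origin at its underside. Not to be moved.

How it is judged:
By the outcome, as a careful person would: the job done as asked, in the order asked, and still so for the second after the job is handed in, with the robot touching nothing.
It also fails if it takes over 72 s, if anything falls off the work surface, if the arm or the gripper's body presses on something with over 40 N, if the wrist force passes 120 N, or if a joint passes its speed limit or range.

## Robot

A 6-joint arm with a two-finger parallel gripper is mounted at the origin on a cart in front of the work surface, level with it; the furniture and walls round the work are solid. World frame = base frame: x ahead of the robot, y to its left, z up, the work surface at z = 0. Lengths are in mm, angles in rad, forces in N, time in s.
With the tool pointing down it reaches from about 300 to 775 mm from the base axis. Payload 14.6 kg.
Tool frame: the origin (TCP) lies between the finger pads; the fingertips stand 17 mm ahead of it and the grasp point (between the pads) lies 2 mm behind it (manip.tip_reach is the distance from the TCP to the fingertips, in mm); z points along the fingers, y is the line along which they close (so a half turn about z gives the same grasp; the last joint's range is limited). The gripper opens to 94 mm and grips with 3 to 60 N. Pads are 16 mm wide; open, the fingers measure 119 mm over their backs; the gripper's body (75 mm by 177 mm) begins 78 mm behind the grasp point.
Start: joints at [1.177, 0.3, 1.521, -0, 1.321, -0.067], TCP at [176.555, 520.882, 222.446] pointing down, gripper open.
Joint ranges: [-3.03, 3.03], [-0.79, 2.21], [0.23, 2.52], [-1.04, 4.18], [0, 3.07], [-2.55, 2.55]. Speed limits (rad/s): [2.22, 2.22, 2.57, 3.14, 3.14, 3.14].

## Interface

Orientations are given as [roll, pitch, yaw] about the fixed x, y, z axes, in that order (R = Rz(yaw) Ry(pitch) Rx(roll)).
In Python, from cell import manip, viewer gives the robot as it stands.
- The arm moves only by the tool apply_moves, never from a script. Its argument "moves" is a list of rows, each a list of 3 entries, a list of its own where there are three numbers: the shift along the tool's x, y, z each as a share of 0.25 m, from -1 to 1, then the turn, a rotation vector about the tool's x, y, z each as a share of pi rad, from -1 to 1, then the closure, from 0 (fully open) to 1 (shut). In form: [[[dx, dy, dz], [wx, wy, wz], grip], ...]. A call has 1 to 12 rows; each row is the pose to reach, as a shift and turn from the pose commanded when the call began, along the tool's axes at that moment, turning the shorter way round; what a row does not reach only later rows make up. A row lasts 1/12 s, in which the tool goes at most 41.7 mm and 7.16 degrees, less where a joint would pass 70% of its speed; a pose out of reach is approached as far as the arm can. A call with a number of a shift or a turn outside -1 to 1 is refused whole. A call with a gripper value outside its range is refused whole. The fingers move at their own pace and stop on an object; "squeeze" is the grip in N (left out, the last holds). Time passes only in rows, so rows that repeat a pose let the fingers close. It gives the time, the measured TCP pose, the force, the opening and the grip force at its end, in the units of the state.
- manip.read_state(): the state, without advancing time (a new reading comes with each control period).
- viewer.camera(name): name is "scene" or "top"; returns the picture (384x512x3 uint8, blue, green, red); there is no depth.
- viewer.camera_info(name): a dict with "camera_matrix" (3x3 intrinsics, pixels), "R" (3x3) and "t" (3): a world point X has camera coordinates R X + t. Camera axes: x right, y down, z forward; pixel columns grow to the right and rows downward; lengths in mm; the calibration is good to about 2 mm. A picture is of the moment at which its call begins. camera_info takes no time and is no camera call.
- manip.sign_off(): hands the job in; it is judged then, once.
The state is a dict: "clock": time; "joints": joint angles; "qd": joint speeds; "effort": joint torques, N m; "eef_pos": TCP position; "eef_rot": TCP orientation; "wrist_force": force on the tool from outside, world axes, zero at the start; "moment": the same for the moment, N m; "finger_gap": finger opening in mm; "finger_force": force on a finger pad.
Only numpy, scipy, OpenCV 4.12 (cv2) and the standard library are available. Lean on these libraries where they do the work, as an engineer would, in place of code of your own. Each camera call takes 0.05 s, during which the arm holds its last target. There are 200 camera calls.

## Working session

There is one attempt and no reset: what is moved stays moved. The work goes in short steps, Python scripts to look and compute and a tool call to move; the robot and the scene stay as the last step left them, time stands still between calls to the robot, and variables do not carry over. Pictures are saved under pics/ and viewed, at most 10 in all, crops included, and the job is handed in when it is done.

Besides the shell and the picture viewer there is one more tool, called by a JSON object that holds its "name" and its "arguments", one argument or row to a line. apply_moves: Moves the arm, as the interface text tells. Shift numbers are shares of 0.25 m and turn numbers shares of pi rad, none past 1 either way. Its arguments: {"type":"object","properties":{"moves":{"type":"array"},"squeeze":{"type":"number"}},"required":["moves"]}

```bash
mkdir -p pics; ls; python3 - <<'E'
from cell import manip, viewer
import cv2, numpy as np
np.set_printoptions(suppress=True,precision=4)
for n in("scene","top"):
    im=viewer.camera(n); cv2.imwrite(f"pics/{n}0.png",im)
    c=viewer.camera_info(n); print(n,np.array(c["camera_matrix"]),np.array(c["R"]),np.array(c["t"]))
print(manip.read_state(), manip.tip_reach)
E
```

```text
pics
scene [[397.0808   0.     257.4011]
 [  0.     397.0808 196.5368]
 [  0.       0.       1.    ]] [[ 0.6072 -0.7944  0.0188]
 [-0.498  -0.3989 -0.77  ]
 [ 0.6191  0.4581 -0.6378]] [-277.8862  385.3542  942.6275]
top [[426.5659   0.     258.9702]
 [  0.     426.5659 183.3797]
 [  0.       0.       1.    ]] [[-0.1942 -0.981  -0.0042]
 [-0.961   0.1911 -0.2   ]
 [ 0.197  -0.0348 -0.9798]] [ 103.7171  508.8497 1633.1924]
{'clock': 0.1, 'joints': array([ 1.1774,  0.3004,  1.5215, -0.    ,  1.3207, -0.0666]), 'qd': array([ 0.0012, -0.0042, -0.0016,  0.0001,  0.0008, -0.0001]), 'effort': array([  0.0011, -53.2648, -35.3289,   0.071 ,   0.0234,  -0.0001]), 'eef_pos': array([176.4913, 520.6865, 221.9565]), 'eef_rot': array([-3.1406, -0.0001,  2.8148]), 'wrist_force': array([ 0.6995, -0.3653, -0.2301]), 'moment': array([ 0.0174,  0.0102, -0.0406]), 'finger_force': 0.0, 'finger_gap': 93.96733606128181} 17.0
```

View pics/scene0.png

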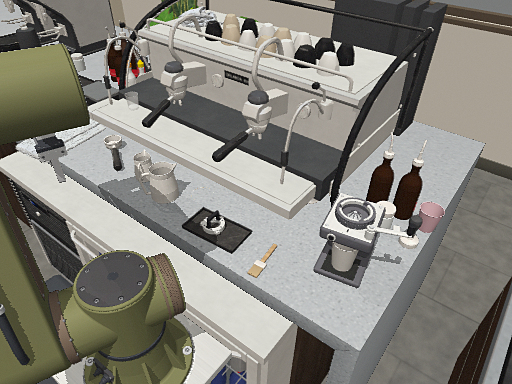

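View pics/top0.png

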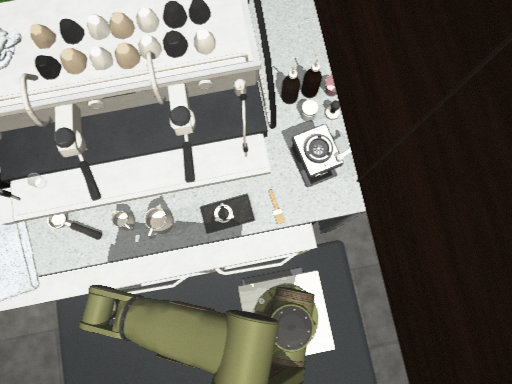

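The scene view shows the carrier on its black tray at about (213,222), the grinder collar at (355,212) and the catch arm running to about (410,235). In the top view the carrier is at (224,213) and the collar at (319,149). I'll enlarge both areas.

```bash
python3 - <<'E'
import cv2, numpy as np
s=cv2.imread("pics/scene0.png");t=cv2.imread("pics/top0.png")
def c(im,x,y,w,h,k): return cv2.resize(im[y:y+h,x:x+w],None,fx=k,fy=k,interpolation=cv2.INTER_CUBIC)
a=np.hstack([c(s,180,195,80,60,5),c(s,310,180,130,98,3)[:, :390]][0:1]+[c(s,320,180,110,83,3.6)[:298]] ) if 0 else None
def fit(im): return cv2.resize(im,(400,300))
m=np.vstack([np.hstack([fit(c(s,180,195,80,60,5)),fit(c(s,320,180,120,90,4))]),np.hstack([fit(c(t,194,190,60,45,6)),fit(c(t,284,115,80,60,5))])])
cv2.imwrite("pics/crop0.png",m)
E
```

```text
(no output)
```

View pics/crop0.png

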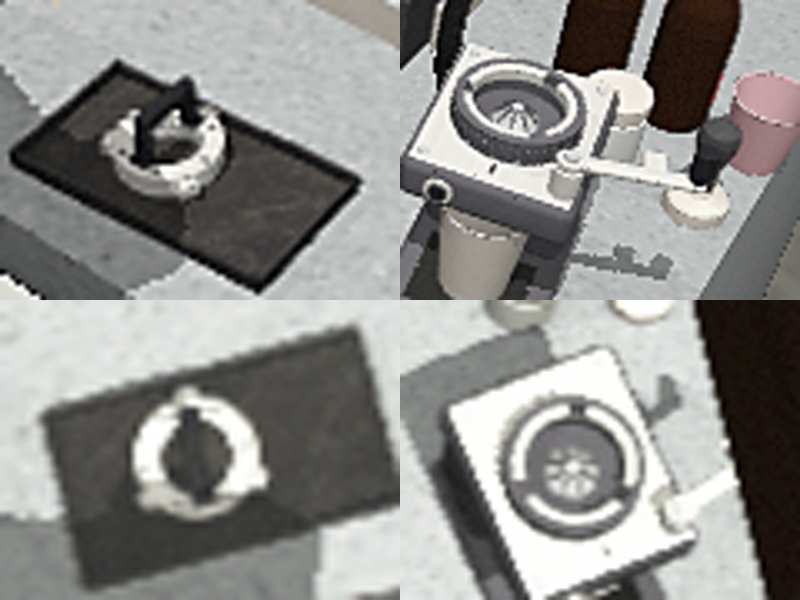

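The crops show the carrier's crossbar centre at about scene (213.4,216.6) and top (223.7,213.3), with one lug pointing up in the top view. The collar top centre is at about scene (355,211) and top (318.4,148.2). Its keyways look like dark gaps in the bright ring. The arm runs out right from the pivot, with the dark knob at about scene (415,222).

```bash
cat > h.py <<'E'
import numpy as np, cv2
from scipy.spatial.transform import Rotation as Ro
from cell import manip, viewer
np.set_printoptions(suppress=True,precision=2)
C={n:{k:np.array(v) for k,v in viewer.camera_info(n).items()} for n in("scene","top")}
def P(n): c=C[n]; return c["camera_matrix"]@np.c_[c["R"],c["t"]]
def tri(s,t):
    x=cv2.triangulatePoints(P("scene"),P("top"),np.float64(s).reshape(2,1),np.float64(t).reshape(2,1)).ravel(); return x[:3]/x[3]
def plane(n,px,z):
    c=C[n]; o=-c["R"].T@c["t"]; d=c["R"].T@np.linalg.inv(c["camera_matrix"])@np.r_[px,1]; return o+d*(z-o[2])/d[2]
def proj(n,X): p=P(n)@np.r_[X,1]; return p[:2]/p[2]
E
python3 - <<'E'
from h import *
s=cv2.imread("pics/scene0.png");t=cv2.imread("pics/top0.png")
print("handle",tri((213.4,216.6),(223.7,213.25)))
print("collar",tri((355.1,210.9),(318.4,148.2)))
print("tamper?",tri((415,222),(333,108)))
# knob candidates near dark floor, arm end
T=lambda x,y:(284+(x-400)/5,115+(y-300)/5)
S=lambda x,y:(320+(x-400)/3.333,180+y/3.333)
print("pivot",tri(S(567,158),T(678,500)))
K=lambda x,y:(194+x/6.667,190+(y-300)/6.667)
print("lugs z17",[plane("top",K(*p),17) for p in((187,392),(262,478),(146,497))])
print("keyways z199",[plane("top",T(*p),199) for p in((578,410),(510,490),(628,490))])
e=[plane("top",T(*p),197) for p in((690,540),(605,350),(445,408))]; print("plate",e)
d=e[1]-e[0];print(np.degrees(np.arctan2(d[1],d[0])))
# collar bright arcs: bright mask ellipse fits in a roi
for n,im,(x0,y0,x1,y1) in(("scene",s,(334,195,378,230)),("top",t,(302,132,336,166))):
    g=cv2.cvtColor(im,cv2.COLOR_BGR2GRAY)[y0:y1,x0:x1]
    k,l,st,c=cv2.connectedComponentsWithStats((g>170).astype(np.uint8))
    for i in range(1,k): print(n,st[i],c[i]+(x0,y0))
    # tray mask carrier
for n,im,(x0,y0,x1,y1) in(("scene",s,(195,205,230,242)),("top",t,(207,197,240,226))):
    g=cv2.cvtColor(im,cv2.COLOR_BGR2GRAY)[y0:y1,x0:x1]
    k,l,st,c=cv2.connectedComponentsWithStats((g>130).astype(np.uint8))
    i=1+st[1:,4].argmax(); pts=np.argwhere(l==i)[:,::-1].astype(np.int32)
    print(n,"ring",st[i],c[i]+(x0,y0),cv2.minEnclosingCircle(pts)[0]+np.array([x0,y0]))
E
```

```text
handle [430.85 158.44  57.33]
collar [ 577.58 -232.42  196.74]
tamper? [ 759.53 -352.82   90.79]
pivot [ 533.02 -297.42  208.79]
lugs z17 [array([473.36, 162.31,  17.  ]), array([413.7 , 127.66,  17.  ]), array([415.98, 197.43,  17.  ])]
keyways z199 [array([ 616.92, -244.48,  199.  ]), array([ 567.18, -182.32,  199.  ]), array([ 550.37, -266.7 ,  199.  ])]
plate [array([ 505.38, -302.77,  197.  ]), array([ 658.82, -274.78,  197.  ]), array([ 638.13, -149.21,  197.  ])]
10.338196478590664
scene [  0   0  32  35 237] [343.77 210.27]
scene [ 6  4 24  6 67] [351.91 201.06]
scene [ 29   6  15  29 138] [373.69 217.38]
scene [14  8  2  1  2] [348.5 203. ]
scene [ 8 11  1  1  1] [342. 206.]
scene [30 10  9 16 52] [369.15 212.77]
scene [ 5 12 22 14 82] [349.5  215.35]
scene [20 16  3  2  6] [355.  211.5]
top [  0   0  34  34 501] [320.34 148.34]
top [ 4  4 12 15 54] [310.13 141.98]
top [16 13  1  1  1] [318. 145.]
top [13 14  1  1  1] [315. 146.]
top [11 14 11  9 51] [317.96 150.39]
top [ 7 22 20  6 48] [318.04 156.94]
scene ring [  0   0  35  29 413] [215.06 215.52] [212.   214.71]
top ring [  7   6  20  20 185] [223.05 212.71] [223.14 213.31]
```

```bash
cat >> h.py <<'E'
from scipy.optimize import least_squares
def ring(im,n,z,c,r0,r1,th=160):
    g=cv2.cvtColor(im,cv2.COLOR_BGR2GRAY); p=proj(n,np.r_[c,z]); u=np.arange(-26,26,.25)
    px=np.array([(p[0]+a,p[1]+b) for a in u for b in u])
    v=cv2.remap(g,px[:,0].astype(np.float32),px[:,1].astype(np.float32),cv2.INTER_LINEAR).ravel()
    q=np.array([plane(n,x,z)[:2] for x in px[v>th]]); c=np.array(c,float)
    for _ in range(6):
        d=np.hypot(*(q-c).T); s=q[(d>r0)&(d<r1)]
        f=least_squares(lambda k:np.hypot(*(s-k[:2]).T)-k[2],[*c,(r0+r1)/2]).x; c=f[:2]
    a=np.degrees(np.arctan2(*(s-c).T[::-1])); h=np.histogram(a,36,(-180,180))[0]
    return f,h
E
python3 - <<'E'
from h import *
I={n:cv2.imread(f"pics/{n}0.png") for n in C}
for z in(194,199):
    for n in C: print("collar",z,n,*ring(I[n],n,z,(578,-232),32,50))
for z in(22,26):
    for n in C: print("carrier",z,n,*ring(I[n],n,z,(433,161),22,38,140))
E
```

```text
Traceback (most recent call last):
  File "h.py", line 16, in ring
    v=cv2.remap(g,px[:,0].astype(np.float32),px[:,1].astype(np.float32),cv2.INTER_LINEAR).ravel()
      ~~~~~~~~~^^^^^^^^^^^^^^^^^^^^^^^^^^^^^^^^^^^^^^^^^^^^^^^^^^^^^^^^^^^^^^^^^^^^^^^^^^
cv2.error: OpenCV(4.12.0) /io/opencv/modules/imgproc/src/imgwarp.cpp:1713: error: (-215:Assertion failed) dst.cols < SHRT_MAX && dst.rows < SHRT_MAX && src.cols < SHRT_MAX && src.rows < SHRT_MAX in function 'remap'
```

```bash
sed -i 's/px\[:,0\].astype(np.float32),px\[:,1\].astype(np.float32)/px[:,0].astype(np.float32).reshape(208,-1),px[:,1].astype(np.float32).reshape(208,-1)/' h.py
python3 - <<'E'
from h import *
I={n:cv2.imread(f"pics/{n}0.png") for n in C}
for z in(194,199):
    for n in C: print("collar",z,n,*ring(I[n],n,z,(578,-232),32,50))
for z in(22,26):
    for n in C: print("carrier",z,n,*ring(I[n],n,z,(433,161),22,38,140))
E
```

```text
collar 194 scene [ 588.25 -231.     40.75] [144 125 140 105  46  43  82  85  74  72  81  85  88  84 105  56   0  53
 132 133 134 122 133 135 114 104  97  69   5  37  79  77  77  77 100 123]
collar 194 top [ 580.61 -233.45   42.61] [ 80  82  84  42   0  35  94  91 110 103 113 104  97 106 108  52   0  48
  96  93  94  96  95  94  88 101  97  52   0  47  90  83  79  80  83  78]
collar 199 scene [ 582.69 -232.78   40.57] [147 123 143 104  46  38  81  84  75  70  83  85  95  80 103  56   0  52
 128 133 125 125 129 129 114 102  96  69   4  34  72  80  78  80  96 120]
collar 199 top [ 579.19 -232.61   42.53] [ 79  82  83  44   0  35 100  99 106 110 110 104  98 107 106  57   0  47
  97  92  96  95  96  94  92  96  95  52   0  48  89  84  79  80  81  78]
carrier 22 scene [436.35 164.44  30.63] [36 37 38 58 83 96 98 96 92 87 83 82 77 92 88 85 69 24  7  0 29 29  0  0
  0 14 33 67 66 84 88 80 47 43 34 32]
carrier 22 top [435.48 164.62  30.72] [31 38 69 66 82 85 87 86 82 81 80 78 77 75 79 75 70 45 42 60 80 82 84 84
 82 83 87 84 78 83 79 71 64 60 43 30]
carrier 26 scene [434.53 162.45  30.73] [35 38 45 70 89 95 97 94 95 94 88 83 84 84 87 83 66 28  8  0 22 18  0  0
  0 14 29 60 64 81 84 92 55 44 36 33]
carrier 26 top [434.93 164.41  30.67] [29 41 66 66 82 86 85 81 89 83 81 81 75 76 78 74 67 54 45 59 81 80 84 83
 86 84 82 83 79 84 82 70 65 58 43 33]
```

Collar mouth: about (580,-232.7,199). The keyway gaps show at -15° in world axes, which is -25° from the grinder's x and within the stated range. The carrier is at about (435,163.5), yaw about 0, with its handle at z≈54. I'll approach it now.

```bash
cat >> h.py <<'E'
def mv(p0,yaw0,wps):
    "print tool-frame shares from commanded pose (p0,yaw0, pointing down) to world waypoints (x,y,z,yaw)"
    R0=Ro.from_euler("xyz",[np.pi,0,yaw0])
    for x,y,z,w in wps:
        d=R0.inv().apply(np.array([x,y,z])-p0)/250; r=(R0.inv()*Ro.from_euler("xyz",[np.pi,0,w])).as_rotvec()/np.pi
        print("[%.4f,%.4f,%.4f],[%.4f,%.4f,%.4f]"%(*d,*r))
def st():
    s=manip.read_state(); print(s["clock"],s["eef_pos"],s["eef_rot"],s["wrist_force"],s["moment"],s["finger_gap"],s["finger_force"],s["joints"])
E
python3 - <<'E'
from h import *
mv([176.555,520.882,222.446],2.8148,[(435,163.5,150,np.pi),(435,163.5,90,np.pi),(435,163.5,52,np.pi)])
E
```

```text
[-1.4380,-1.0220,0.2898],[0.0000,0.0000,-0.1040]
[-1.4380,-1.0220,0.5298],[0.0000,0.0000,-0.1040]
[-1.4380,-1.0220,0.6818],[0.0000,0.0000,-0.1040]
```

{"name": "apply_moves", "arguments": {
  "moves": [
    [[-0.95,-0.675,0],[0,0,-0.104],0],
    [[-0.95,-0.675,0],[0,0,-0.104],0],
    [[-0.95,-0.675,0],[0,0,-0.104],0],
    [[-0.95,-0.675,0],[0,0,-0.104],0],
    [[-0.95,-0.675,0],[0,0,-0.104],0],
    [[-0.95,-0.675,0],[0,0,-0.104],0],
    [[-0.95,-0.675,0],[0,0,-0.104],0],
    [[-0.95,-0.675,0],[0,0,-0.104],0],
    [[-0.95,-0.675,0],[0,0,-0.104],0]
  ]
}}

```text
clock: 0.85
eef_pos: [348.3, 283.3, 222.4]
eef_rot: [-3.142, -0.0, 3.138]
wrist_force: [-0.2, 0.4, -0.1]
finger_gap: 94.4
finger_force: 0.0
```

```bash
python3 - <<'E'
from h import *
st()
p=np.array([176.555,520.882,222.446])+Ro.from_euler("xyz",[np.pi,0,2.8148]).apply([-.95*250,-.675*250,0]); print(p)
mv(p,2.8148+.104*np.pi,[(435,163.5,150,np.pi),(435,163.5,100,np.pi),(435,163.5,52,np.pi)])
E
```

```text
0.85 [348.29 283.34 222.4 ] [-3.14 -0.    3.14] [-0.19  0.38 -0.05] [-0.    0.02 -0.04] 94.38025725122304 0.0 [ 0.6   0.07  1.79 -0.    1.28 -0.97]
[347.32 284.82 222.45]
[-0.3508,-0.4853,0.2898],[0.0000,0.0000,-0.0000]
[-0.3508,-0.4853,0.4898],[0.0000,0.0000,-0.0000]
[-0.3508,-0.4853,0.6818],[0.0000,0.0000,-0.0000]
```

{"name": "apply_moves", "arguments": {
  "moves": [
    [[-0.351,-0.485,0.29],[0,0,0],0],
    [[-0.351,-0.485,0.29],[0,0,0],0],
    [[-0.351,-0.485,0.29],[0,0,0],0],
    [[-0.351,-0.485,0.29],[0,0,0],0],
    [[-0.351,-0.485,0.29],[0,0,0],0],
    [[-0.351,-0.485,0.43],[0,0,0],0],
    [[-0.351,-0.485,0.53],[0,0,0],0],
    [[-0.351,-0.485,0.53],[0,0,0],0]
  ]
}}

```text
clock: 1.52
eef_pos: [432.5, 164.3, 86.1]
eef_rot: [-3.14, -0.007, -3.141]
wrist_force: [-0.7, -0.7, -0.8]
finger_gap: 94.1
finger_force: 0.0
```

```bash
python3 - <<'E'
from h import *
st()
im=viewer.camera("scene"); p=proj("scene",[435,163,50]).astype(int)
cv2.imwrite("pics/a.png",cv2.resize(im[p[1]-50:p[1]+40,p[0]-60:p[0]+60],None,fx=5,fy=5,interpolation=cv2.INTER_CUBIC)); print(p)
E
```

```text
1.5167 [432.51 164.28  86.12] [-3.14 -0.01 -3.14] [-0.71 -0.7  -0.81] [ 0.02  0.01 -0.04] 94.05790136414335 0.0 [ 0.28  0.28  1.89  0.    0.97 -1.29]
[212 217]
```

View pics/a.png

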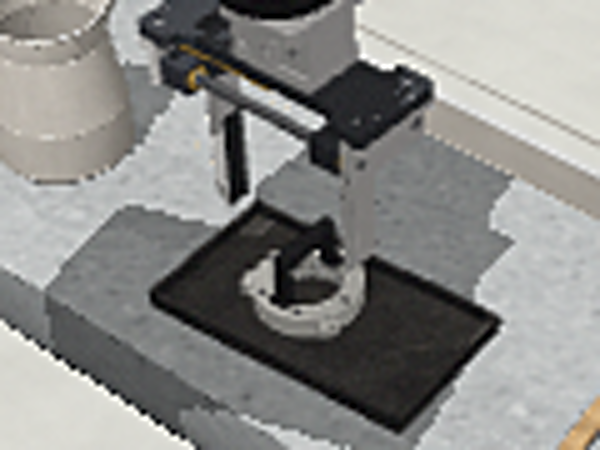

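The picture shows the open fingers either side of the black crossbar (about (305,250) in the crop), lined up with it. I'll descend and grip.

{"name": "apply_moves", "arguments": {
  "moves": [
    [[0,0,0.08],[0,0,0],0],
    [[0,0,0.152],[0,0,0],0],
    [[0,0,0.152],[0,0,0],0],
    [[0,0,0.152],[0,0,0],0],
    [[0,0,0.152],[0,0,0],0.0]
  ]
}}

```text
clock: 1.98
eef_pos: [435.8, 164.3, 53.7]
eef_rot: [3.141, 0.002, -3.141]
wrist_force: [0.3, 0.3, -0.3]
finger_gap: 94.0
finger_force: 0.0
```

{"name": "apply_moves", "arguments": {
  "moves": [
    [[0,0,0],[0,0,0],0.6],
    [[0,0,0],[0,0,0],0.8],
    [[0,0,0],[0,0,0],0.9],
    [[0,0,0],[0,0,0],1],
    [[0,0,0],[0,0,0],1],
    [[0,0,0],[0,0,0],1],
    [[0,0,0],[0,0,0],1],
    [[0,0,0],[0,0,0],1],
    [[0,0,0],[0,0,0],1],
    [[0,0,0],[0,0,0],1]
  ],
  "squeeze": 20
}}

```text
clock: 2.82
eef_pos: [435.0, 163.6, 51.9]
eef_rot: [-3.142, -0.0, 3.142]
wrist_force: [0.6, -0.8, 0.3]
finger_gap: 31.1
finger_force: 0.0
```

{"name": "apply_moves", "arguments": {
  "moves": [
    [[0,0,0],[0,0,0],1],
    [[0,0,0],[0,0,0],1],
    [[0,0,0],[0,0,0],1],
    [[0,0,0],[0,0,0],1],
    [[0,0,0],[0,0,0],1],
    [[0,0,0],[0,0,0],1]
  ]
}}

```text
clock: 3.32
eef_pos: [435.0, 163.5, 51.9]
eef_rot: [-3.141, -0.0, 3.142]
wrist_force: [0.4, -0.6, -1.2]
finger_gap: 11.8
finger_force: 20.0
```

{"name": "apply_moves", "arguments": {
  "moves": [
    [[0,0,-0.05],[0,0,0],1],
    [[0,0,-0.2],[0,0,0],1],
    [[0,0,-0.35],[0,0,0],1],
    [[0,0,-0.5],[0,0,0],1],
    [[0,0,-0.65],[0,0,0],1],
    [[0,0,-0.8],[0,0,0],1],
    [[0,0,-0.952],[0,0,0],1],
    [[0,0,-0.952],[0,0,0],1],
    [[0,0,-0.952],[0,0,0],1]
  ],
  "squeeze": 30
}}

```text
clock: 4.07
eef_pos: [435.4, 163.7, 291.1]
eef_rot: [3.141, 0.003, 3.142]
wrist_force: [-0.4, 0.3, -4.2]
finger_gap: 11.8
finger_force: 30.0
```

```bash
python3 - <<'E'
from h import *
st()
im=viewer.camera("scene"); p=proj("scene",[435,163.5,290]); print(p); p=p.astype(int)
cv2.imwrite("pics/b0.png",im)
cv2.imwrite("pics/b.png",cv2.resize(im[p[1]-30:p[1]+45,p[0]-50:p[0]+50],None,fx=6,fy=6,interpolation=cv2.INTER_CUBIC))
mv([435,163.5,290],np.pi,[(580,-232.7,290,np.pi-np.radians(15)),(507.5,-34.6,290,np.pi-np.radians(7.5))])
E
```

```text
4.0667 [435.39 163.71 291.12] [3.14 0.   3.14] [-0.36  0.26 -4.16] [ 0.01 -0.02 -0.06] 11.787472649116308 29.99798208475113 [ 0.28  0.06  1.65  0.    1.43 -1.29]
[207.6  153.37]
[-0.5800,-1.5848,-0.0000],[0.0000,-0.0000,0.0833]
[-0.2900,-0.7924,-0.0000],[-0.0000,-0.0000,0.0417]
```

View pics/b.png

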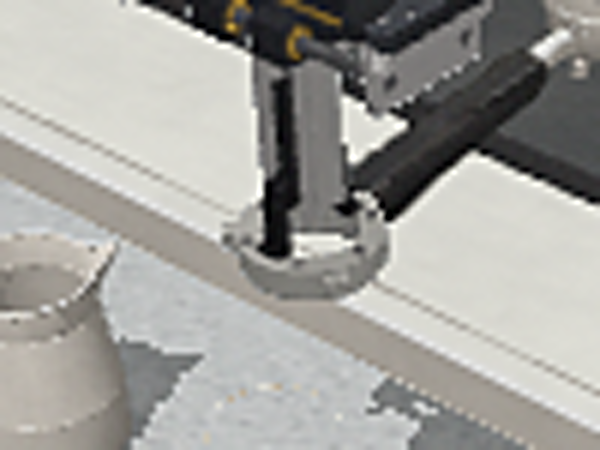

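The picture shows the carrier hanging level in the fingers, with the ring outline spanning x≈238–390 and y≈200–300 in the crop. I'll check how far it sits off-centre in the grip and move on.

```bash
python3 - <<'E'
from h import *
o=np.array([207-50,153-30])
a=np.radians(np.arange(0,360,5))
for c in((435.4,163.7),(432.4,163.7),(438.4,163.7)):
    q=np.array([(proj("scene",[c[0]+36*np.cos(t),c[1]+36*np.sin(t),291+2-50+h])-o)*6 for t in a for h in(5,20)])
    print(c,q.min(0),q.max(0))
E
```

```text
(435.4, 163.7) [230.11 187.32] [385.5 301.1]
(432.4, 163.7) [225.59 190.01] [381.3  304.11]
(438.4, 163.7) [234.61 184.63] [389.69 298.11]
```

{"name": "apply_moves", "arguments": {
  "moves": [
    [[-0.05,-0.13,0],[0,0,0.042],1],
    [[-0.1,-0.27,0],[0,0,0.042],1],
    [[-0.15,-0.41,0],[0,0,0.042],1],
    [[-0.2,-0.55,0],[0,0,0.042],1],
    [[-0.25,-0.68,0],[0,0,0.042],1],
    [[-0.29,-0.79,0],[0,0,0.042],1],
    [[-0.29,-0.79,0],[0,0,0.042],1],
    [[-0.29,-0.79,0],[0,0,0.042],1]
  ]
}}

```text
clock: 4.78
eef_pos: [507.2, -34.9, 287.6]
eef_rot: [3.141, -0.004, 3.007]
wrist_force: [-0.4, 0.5, -3.4]
finger_gap: 12.0
finger_force: 30.0
```

```bash
python3 - <<'E'
from h import *
mv([507.5,-34.0,290],np.pi-.042*np.pi,[(580,-232.7,290,np.pi-np.radians(15)),(580,-232.7,265,np.pi-np.radians(15))])
E
```

```text
[-0.3920,-0.7497,-0.0000],[0.0000,-0.0000,0.0413]
[-0.3920,-0.7497,0.1000],[0.0000,-0.0000,0.0413]
```

{"name": "apply_moves", "arguments": {
  "moves": [
    [[-0.07,-0.13,0],[0,0,0.0413],1],
    [[-0.14,-0.26,0],[0,0,0.0413],1],
    [[-0.21,-0.4,0],[0,0,0.0413],1],
    [[-0.28,-0.53,0],[0,0,0.0413],1],
    [[-0.34,-0.65,0],[0,0,0.0413],1],
    [[-0.38,-0.73,0],[0,0,0.0413],1],
    [[-0.392,-0.75,0],[0,0,0.0413],1],
    [[-0.392,-0.75,0.05],[0,0,0.0413],1],
    [[-0.392,-0.75,0.1],[0,0,0.0413],1],
    [[-0.392,-0.75,0.1],[0,0,0.0413],1],
    [[-0.392,-0.75,0.1],[0,0,0.0413],1]
  ]
}}

```text
clock: 5.7
eef_pos: [579.9, -231.2, 264.2]
eef_rot: [3.141, -0.002, 2.881]
wrist_force: [0.1, 0.0, -2.6]
finger_gap: 11.7
finger_force: 30.0
```

```bash
python3 - <<'E'
from h import *
st()
s=viewer.camera("scene"); p=proj("scene",[580,-232.7,215]).astype(int)
m=cv2.resize(s[p[1]-60:p[1]+60,p[0]-60:p[0]+100],None,fx=5,fy=5,interpolation=cv2.INTER_CUBIC)
cv2.imwrite("pics/c.png",m); cv2.imwrite("pics/c_scene.png",s); print(p)
o=p-[60,60]; a=np.radians(np.arange(0,360,3))
q=lambda c,r,z:np.array([(proj("scene",[c[0]+r*np.cos(t),c[1]+r*np.sin(t),z])-o)*5 for t in a])
for nm,r,z in(("ring top",36,237),("ring bot",36,222),("collar",53,199)):
    k=q((580,-232.7),r,z);print(nm,k.min(0),k.max(0))
E
```

```text
5.7 [ 579.85 -231.18  264.18] [ 3.14 -0.    2.88] [ 0.06  0.04 -2.6 ] [-0.02  0.04  0.  ] 11.680798141119004 29.998649954795837 [-0.44  0.45  1.23  0.    1.47 -1.75]
[356 205]
ring top [239.04 227.81] [378.14 315.93]
ring bot [234.61 249.28] [372.39 337.74]
collar [196.21 261.78] [396.25 392.8 ]
```

View pics/c.png

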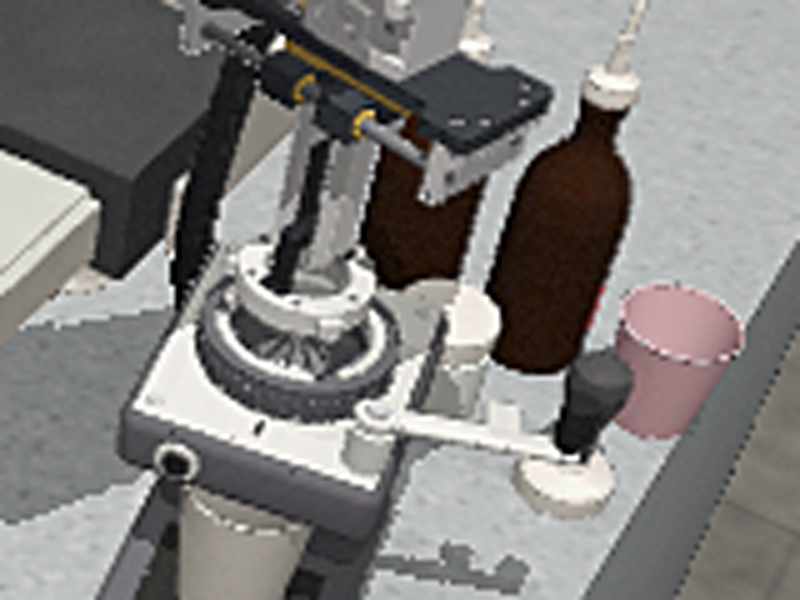

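The ring (x 238–378) sits over the collar (196–400), matching the prediction within a millimetre or so. The catch arm runs out right, with its knob foot at about (572,450) in the crop. I'll lower it gently.

{"name": "apply_moves", "arguments": {
  "moves": [
    [[0,0,0.02],[0,0,0],1],
    [[0,0,0.04],[0,0,0],1],
    [[0,0,0.06],[0,0,0],1],
    [[0,0,0.068],[0,0,0],1],
    [[0,0,0.068],[0,0,0],1],
    [[0,0,0.068],[0,0,0],1]
  ]
}}

```text
clock: 6.25
eef_pos: [580.0, -232.7, 247.9]
eef_rot: [3.142, -0.0, 2.88]
wrist_force: [0.4, 0.2, -2.0]
finger_gap: 12.1
finger_force: 30.0
```

{"name": "apply_moves", "arguments": {
  "moves": [
    [[0,0,0.004],[0,0,0],1],
    [[0,0,0.008],[0,0,0],1],
    [[0,0,0.012],[0,0,0],1],
    [[0,0,0.012],[0,0,0],1],
    [[0,0,0.012],[0,0,0],1]
  ]
}}

```text
clock: 6.67
eef_pos: [580.0, -232.7, 244.9]
eef_rot: [-3.142, -0.0, 2.88]
wrist_force: [0.4, -0.2, -2.1]
finger_gap: 11.4
finger_force: 30.0
```

{"name": "apply_moves", "arguments": {
  "moves": [
    [[0,0,0.004],[0,0,0],1],
    [[0,0,0.008],[0,0,0],1],
    [[0,0,0.012],[0,0,0],1],
    [[0,0,0.012],[0,0,0],1]
  ]
}}

```text
clock: 7.0
eef_pos: [580.0, -232.7, 241.7]
eef_rot: [3.142, -0.0, 2.88]
wrist_force: [0.7, 0.7, -3.4]
finger_gap: 11.6
finger_force: 30.0
```

{"name": "apply_moves", "arguments": {
  "moves": [
    [[0,0,0.004],[0,0,0],1],
    [[0,0,0.006],[0,0,0],1],
    [[0,0,0.006],[0,0,0],1]
  ]
}}

```text
clock: 7.25
eef_pos: [580.0, -232.7, 240.3]
eef_rot: [3.142, -0.0, 2.88]
wrist_force: [-0.4, -0.2, -2.8]
finger_gap: 11.8
finger_force: 30.0
```

{"name": "apply_moves", "arguments": {
  "moves": [
    [[0,0,0.004],[0,0,0],1],
    [[0,0,0.006],[0,0,0],1],
    [[0,0,0.006],[0,0,0],1]
  ]
}}

```text
clock: 7.5
eef_pos: [580.0, -232.7, 238.8]
eef_rot: [-3.142, -0.0, 2.88]
wrist_force: [-0.2, -0.1, -3.2]
finger_gap: 11.8
finger_force: 30.0
```

{"name": "apply_moves", "arguments": {
  "moves": [
    [[0,0,0.002],[0,0,0],1],
    [[0,0,0.004],[0,0,0],1],
    [[0,0,0.004],[0,0,0],1]
  ]
}}

```text
clock: 7.75
eef_pos: [580.0, -232.8, 237.9]
eef_rot: [-3.141, 0.0, 2.88]
wrist_force: [0.3, -1.0, -2.5]
finger_gap: 11.5
finger_force: 30.0
```

{"name": "apply_moves", "arguments": {
  "moves": [
    [[0,0,0.002],[0,0,0],1],
    [[0,0,0.004],[0,0,0],1],
    [[0,0,0.004],[0,0,0],1]
  ]
}}

```text
clock: 8.0
eef_pos: [580.0, -232.8, 236.9]
eef_rot: [-3.141, 0.0, 2.88]
wrist_force: [1.3, -1.4, -1.7]
finger_gap: 11.5
finger_force: 30.0
```

{"name": "apply_moves", "arguments": {
  "moves": [
    [[0,0,0.002],[0,0,0],1],
    [[0,0,0.004],[0,0,0],1],
    [[0,0,0.004],[0,0,0],1]
  ]
}}

```text
clock: 8.25
eef_pos: [580.0, -232.8, 235.9]
eef_rot: [-3.141, 0.0, 2.88]
wrist_force: [-0.0, -2.0, -2.0]
finger_gap: 11.8
finger_force: 30.0
```

{"name": "apply_moves", "arguments": {
  "moves": [
    [[0,0,0.002],[0,0,0],1],
    [[0,0,0.004],[0,0,0],1],
    [[0,0,0.004],[0,0,0],1]
  ]
}}

```text
clock: 8.5
eef_pos: [580.0, -232.8, 234.9]
eef_rot: [-3.141, 0.0, 2.88]
wrist_force: [1.3, -2.8, -1.2]
finger_gap: 11.6
finger_force: 30.0
```

A slight side force is pushing toward -y and +x, so I'll yield that way and keep feeling downward.

{"name": "apply_moves", "arguments": {
  "moves": [
    [[-0.0025,-0.003,0],[0,0,0],1],
    [[-0.0025,-0.003,0],[0,0,0],1],
    [[-0.0025,-0.003,0],[0,0,0],1]
  ]
}}

```text
clock: 8.75
eef_pos: [580.3, -233.3, 234.6]
eef_rot: [3.141, -0.001, 2.88]
wrist_force: [-1.0, -0.3, -2.2]
finger_gap: 11.7
finger_force: 30.0
```

```bash
python3 -c "
from h import *
st()"
```

```text
8.75 [ 580.34 -233.34  234.65] [ 3.14 -0.    2.88] [-1.02 -0.34 -2.16] [-0.01  0.   -0.01] 11.713751304123587 29.998440742492676 [-0.44  0.46  1.27  0.    1.41 -1.75]
```

{"name": "apply_moves", "arguments": {
  "moves": [
    [[0,0,0.002],[0,0,0],1],
    [[0,0,0.004],[0,0,0],1],
    [[0,0,0.004],[0,0,0],1]
  ]
}}

```text
clock: 9.0
eef_pos: [580.4, -233.5, 233.7]
eef_rot: [3.141, -0.0, 2.88]
wrist_force: [0.7, -0.4, -2.7]
finger_gap: 11.6
finger_force: 30.0
```

```bash
python3 -c "
from h import *
st()"
```

```text
9.0 [ 580.36 -233.47  233.73] [ 3.14 -0.    2.88] [ 0.67 -0.42 -2.75] [-0.03  0.05 -0.02] 11.644072860120067 29.998450577259064 [-0.44  0.46  1.27  0.    1.41 -1.75]
```

{"name": "apply_moves", "arguments": {
  "moves": [
    [[0,0,0.002],[0,0,0],1],
    [[0,0,0.004],[0,0,0],1],
    [[0,0,0.006],[0,0,0],1],
    [[0,0,0.006],[0,0,0],1]
  ]
}}

```text
clock: 9.33
eef_pos: [580.4, -233.6, 232.3]
eef_rot: [3.142, -0.0, 2.88]
wrist_force: [0.9, 0.8, -3.3]
finger_gap: 11.7
finger_force: 30.0
```

{"name": "apply_moves", "arguments": {
  "moves": [
    [[0,0,0.002],[0,0,0],1],
    [[0,0,0.004],[0,0,0],1],
    [[0,0,0.004],[0,0,0],1]
  ]
}}

```text
clock: 9.58
eef_pos: [580.4, -233.6, 231.3]
eef_rot: [3.142, -0.0, 2.88]
wrist_force: [0.9, -0.7, -3.1]
finger_gap: 11.7
finger_force: 30.0
```

{"name": "apply_moves", "arguments": {
  "moves": [
    [[0,0,0.002],[0,0,0],1],
    [[0,0,0.004],[0,0,0],1],
    [[0,0,0.004],[0,0,0],1]
  ]
}}

```text
clock: 9.83
eef_pos: [580.4, -233.6, 230.3]
eef_rot: [3.142, -0.0, 2.88]
wrist_force: [-0.0, -0.4, -3.1]
finger_gap: 11.6
finger_force: 30.0
```

Still free with no contact, so the lugs are going down the keyways. I'll go on to the floor in small steps.

{"name": "apply_moves", "arguments": {
  "moves": [
    [[0,0,0.002],[0,0,0],1],
    [[0,0,0.004],[0,0,0],1],
    [[0,0,0.004],[0,0,0],1]
  ]
}}

```text
clock: 10.08
eef_pos: [580.4, -233.6, 229.3]
eef_rot: [-3.142, -0.0, 2.88]
wrist_force: [0.7, 0.6, -2.6]
finger_gap: 11.8
finger_force: 30.0
```

{"name": "apply_moves", "arguments": {
  "moves": [
    [[0,0,0.002],[0,0,0],1],
    [[0,0,0.004],[0,0,0],1],
    [[0,0,0.004],[0,0,0],1]
  ]
}}

```text
clock: 10.33
eef_pos: [580.4, -233.6, 228.9]
eef_rot: [-3.142, 0.0, 2.88]
wrist_force: [-0.8, 0.6, 1.0]
finger_gap: 11.4
finger_force: 30.0
```

{"name": "apply_moves", "arguments": {
  "moves": [
    [[0,0,0.002],[0,0,0],1],
    [[0,0,0.002],[0,0,0],1],
    [[0,0,0.002],[0,0,0],1]
  ]
}}

```text
clock: 10.58
eef_pos: [580.5, -233.5, 228.8]
eef_rot: [-3.141, 0.001, 2.88]
wrist_force: [-4.0, 1.9, 5.3]
finger_gap: 11.5
finger_force: 30.0
```

Contact is at grasp height 231 mm, exactly the fully-home level (32 mm above the mouth). I'll relax, open partway and lift off.

{"name": "apply_moves", "arguments": {
  "moves": [
    [[0,0,-0.003],[0,0,0],1],
    [[0,0,-0.003],[0,0,0],1],
    [[0,0,-0.003],[0,0,0],0.65],
    [[0,0,-0.003],[0,0,0],0.65],
    [[0,0,-0.003],[0,0,0],0.65],
    [[0,0,-0.003],[0,0,0],0.65],
    [[0,0,-0.003],[0,0,0],0.65],
    [[0,0,-0.003],[0,0,0],0.65]
  ]
}}

```text
clock: 11.25
eef_pos: [580.4, -233.6, 228.7]
eef_rot: [-3.142, 0.0, 2.88]
wrist_force: [-0.3, -0.2, -0.7]
finger_gap: 33.0
finger_force: 0.0
```

{"name": "apply_moves", "arguments": {
  "moves": [
    [[0,0,-0.03],[0,0,0],0.65],
    [[0,0,-0.12],[0,0,0],0.65],
    [[0,0,-0.24],[0,0,0],0.65],
    [[0,0,-0.36],[0,0,0],0.65],
    [[0,0,-0.4],[0,0,0],0.65],
    [[0,0,-0.4],[0,0,0],0.65]
  ]
}}

```text
clock: 11.75
eef_pos: [580.9, -233.8, 332.0]
eef_rot: [-3.141, 0.005, 2.88]
wrist_force: [0.1, 0.3, -0.0]
finger_gap: 32.9
finger_force: 0.0
```

```bash
python3 - <<'E'
from h import *
st()
s=viewer.camera("scene"); t=viewer.camera("top"); cv2.imwrite("pics/d_s.png",s); cv2.imwrite("pics/d_t.png",t)
p=proj("scene",[560,-290,211]).astype(int); o=p-[55,40]; print("o scene",o)
q=proj("top",[560,-300,211]).astype(int); o2=q-[35,30]; print("o top",o2)
a=cv2.resize(s[o[1]:o[1]+75,o[0]:o[0]+100],(400,300),interpolation=cv2.INTER_CUBIC)
t2=np.clip(t[o2[1]:o2[1]+60,o2[0]:o2[0]+80].astype(float)*1.6+20,0,255).astype(np.uint8)
b=cv2.resize(t2,(400,300),interpolation=cv2.INTER_CUBIC)
cv2.imwrite("pics/d.png",np.hstack([a,b]))
E
```

```text
11.75 [ 580.89 -233.79  332.01] [-3.14  0.01  2.88] [ 0.06  0.33 -0.04] [ 0.   -0.02  0.02] 32.94100999055702 0.0 [-0.44  0.43  1.1   0.    1.61 -1.75]
o scene [317 179]
o top [303 117]
```

View pics/d.png

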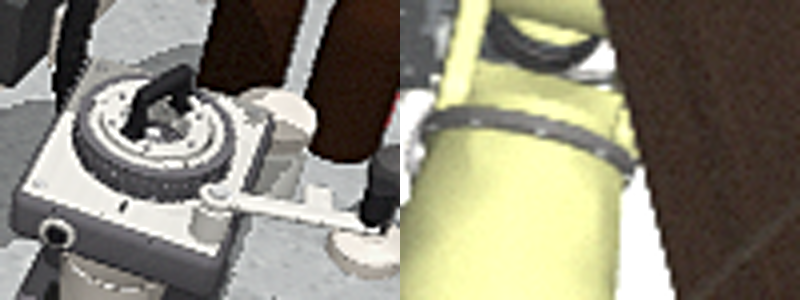

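The carrier is seated flush in the collar. The catch arm runs from the pivot at (217,190) to the knob, whose foot is at about (375,225) and middle at about (377,190) in the left crop. I'll locate the knob.

```bash
python3 - <<'E'
from h import *
piv=np.array([529,-298.6])
for px,z in(((410.8,235.3),211),((411,227),226)): 
    k=plane("scene",px,z); d=k[:2]-piv; print(k,np.hypot(*d),np.degrees(np.arctan2(*d[::-1])))
t=cv2.imread("pics/top0.png")
for th in(0,.1,.2,.3):
    a=np.radians(10)-1.5+th; k=piv+92*np.array([np.cos(a),np.sin(a)]); print(th,k,proj("scene",[*k,211]),proj("scene",[*k,226]),proj("scene",[*k,241]),proj("top",[*k,241]),proj("top",[*k,211]))
q=proj("top",[555,-385,226]).astype(int); o=q-[20,15]; print(o)
c=t[o[1]:o[1]+30,o[0]:o[0]+40].astype(float); cv2.imwrite("pics/e.png",cv2.resize(np.clip(c*4,0,255).astype(np.uint8),(800,600),interpolation=cv2.INTER_CUBIC))
E
```

```text
[ 566.65 -388.71  211.  ] 97.65715207105717 -67.32610711603918
[ 578.1  -380.79  226.  ] 95.7331158574298 -59.146810218519505
0 [ 551.34 -387.85] [408.16 238.64] [409.77 234.29] [411.42 229.85] [364.57 143.14] [362.6  145.56]
0.1 [ 560.14 -385.17] [408.43 236.14] [410.04 231.79] [411.68 227.36] [363.24 140.96] [361.3  143.41]
0.2 [ 568.63 -381.63] [408.32 233.59] [409.92 229.25] [411.54 224.83] [361.7  138.91] [359.79 141.4 ]
0.3 [ 576.72 -377.26] [407.83 231.02] [409.41 226.68] [411.02 222.27] [359.97 137.01] [358.09 139.53]
[342 128]
```

View pics/e.png

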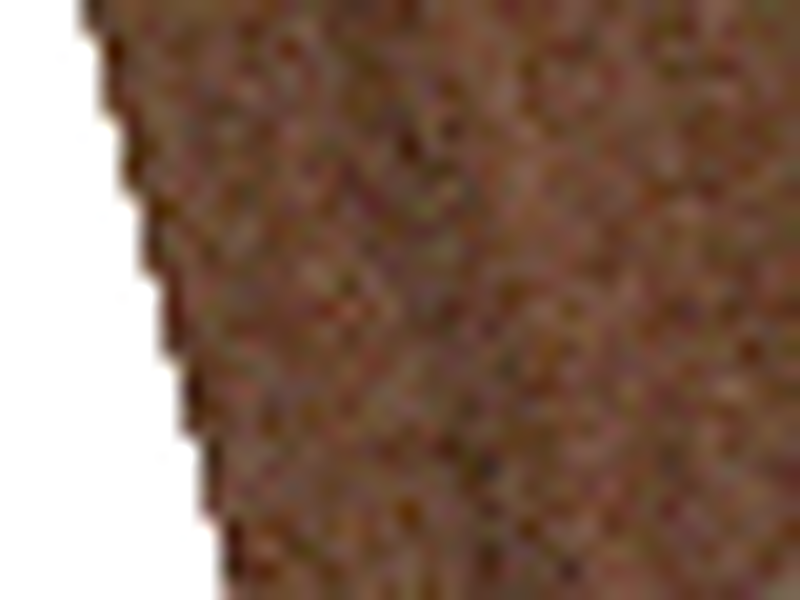

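The contrast-boosted top crop shows only the dark wooden region right of x≈350. That region hides the knob from the top camera, so it must be something higher up. I'll find its height by matching its edge in the scene view, and take the knob from the scene view with the given radius.

```bash
python3 - <<'E'
from h import *
for h in(-900,-500,0,300,500,800,1100,1300):
    print(h,[np.r_[plane("top",p,h)[:2],proj("scene",plane("top",p,h))].round() for p in((320,40),(350,140),(390,340))])
s=cv2.imread("pics/d_s.png"); g=cv2.cvtColor(s,cv2.COLOR_BGR2GRAY)
print(g[210:246:2,398:424])
E
```

```text
-900 [array([1590., -621.,  466.,  292.]), array([ 874., -653.,  428.,  401.]), array([-344., -595.,  245.,  769.])]
-500 [array([1375., -516.,  460.,  258.]), array([ 768., -543.,  420.,  358.]), array([-263., -494.,  233.,  696.])]
0 [array([1105., -385.,  449.,  193.]), array([ 636., -406.,  406.,  276.]), array([-160., -368.,  209.,  557.])]
300 [array([ 943., -306.,  438.,  132.]), array([ 557., -324.,  393.,  199.]), array([ -99., -292.,  186.,  425.])]
500 [array([ 836., -254.,  428.,   75.]), array([ 505., -269.,  380.,  126.]), array([ -58., -242.,  164.,  301.])]
800 [array([ 674., -175.,  405.,  -60.]), array([ 425., -186.,  351.,  -43.]), array([   3., -166.,  114.,   13.])]
1100 [array([ 512.,  -97.,  358., -327.]), array([ 346., -104.,  292., -380.]), array([  64.,  -91.,   15., -562.])]
1300 [array([ 404.,  -44.,  289., -727.]), array([ 294.,  -49.,  205., -884.]), array([  105.,   -40.,  -133., -1419.])]
[[ 21  17  27  24  27  23  27  24  25  25  27  20  22  21  13  73 182 199
  200 197 196 172  93 199 169 169]
 [ 24  29  25  28  23  25  25  19  24  26  24  22  21  15
[... 1096 characters left out ...]
23  33  88
  210 194 188 191 192 193 195 169]
 [248 254 254 253 249 246 244 250 255  83   0   5  18  18  27  50  98 122
  130 200 196 182 181 189 189 192]
 [183 177 166 187 111 129 147 186 222 244 202 255 255 255  15  69 209 236
  219 193 188 189 192 187 185 187]
 [145 113 217 242 238 238 240 242 243 213 218 220 225 224 219 199 229 221
  220 225 126 191 193 188 187 188]
 [130 126 158 235 235 240 237 239 237 239 242 245 248 244 242 236 232 228
  226 226 206 177 191 192 187 184]
 [195 125 144 152 161 240 233 243 244 243 243 244 245 245 245 244 244 237
  237 235 197 187 195 197 191 187]
 [195 199 164 151 160 162 168 151 211 244 238 245 240 242 240 233 223 228
  217 134 185 183 181 180 193 196]]
```

```bash
cat >> h.py <<'E'
def push(th,off=22,z=237,piv=(529,-298.6)):
    f=np.radians(10)-1.5+th; p=np.array(piv)+92*np.array([np.cos(f),np.sin(f)])-off*np.array([-np.sin(f),np.cos(f)]); return (*p,z,np.pi+f)
E
python3 - <<'E'
from h import *
print("bottle tops",tri((391,152),(296,70)),tri((421,146),(316,64)),"bases",plane("scene",(408,212),0),plane("scene",(380,200),0))
a=push(.18,50,300);b=push(.18,50,237); print(a)
mv([580.4,-233.6,328.75],2.8798,[a,b]); print(push(1.5),push(1.5,60,300))
E
```

```text
bottle tops [ 880.66 -207.54  221.79] [ 868.22 -281.57  277.65] bases [ 911.72 -305.68   -0.  ] [ 911.44 -202.79    0.  ]
(np.float64(521.4159599984173), np.float64(-403.0341052398804), 300, np.float64(1.996125578789226))
[0.0525,-0.7157,0.1150],[0.0000,-0.0000,0.2813]
[0.0525,-0.7157,0.3670],[0.0000,-0.0000,0.2813]
(np.float64(623.4225731857956), np.float64(-304.290138220911), 237, np.float64(3.316125578789226)) (np.float64(630.0212039371389), np.float64(-341.7128328353749), 300, np.float64(3.316125578789226))
```

The bottles are far away, at x≈880. I'll close the fingers and move to the outside of the knob.

{"name": "apply_moves", "arguments": {
  "moves": [
    [[0.01,-0.14,0],[0,0,0.2813],1],
    [[0.02,-0.28,0],[0,0,0.2813],1],
    [[0.03,-0.42,0],[0,0,0.2813],1],
    [[0.04,-0.56,0],[0,0,0.2813],1],
    [[0.05,-0.68,0.02],[0,0,0.2813],1],
    [[0.0525,-0.716,0.06],[0,0,0.2813],1],
    [[0.0525,-0.716,0.115],[0,0,0.2813],1],
    [[0.0525,-0.716,0.115],[0,0,0.2813],1],
    [[0.0525,-0.716,0.115],[0,0,0.2813],1],
    [[0.0525,-0.716,0.115],[0,0,0.2813],1]
  ],
  "squeeze": 10
}}

```text
clock: 12.68
eef_pos: [521.6, -402.7, 299.9]
eef_rot: [-3.141, -0.0, 2.001]
wrist_force: [0.0, -0.8, -0.3]
finger_gap: 0.5
finger_force: 0.0
```

{"name": "apply_moves", "arguments": {
  "moves": [
    [[0,0,0.06],[0,0,0],1],
    [[0,0,0.13],[0,0,0],1],
    [[0,0,0.2],[0,0,0],1],
    [[0,0,0.252],[0,0,0],1],
    [[0,0,0.252],[0,0,0],1],
    [[0,0,0.252],[0,0,0],1]
  ]
}}

```text
clock: 13.18
eef_pos: [521.7, -402.7, 237.5]
eef_rot: [-3.142, 0.0, 1.999]
wrist_force: [1.4, 0.3, 0.5]
finger_gap: 0.5
finger_force: 0.0
```

```bash
python3 - <<'E'
from h import *
st()
s=viewer.camera("scene"); p=proj("scene",[560,-350,225]).astype(int); o=p-[55,45]; print(o)
cv2.imwrite("pics/f.png",cv2.resize(s[o[1]:o[1]+75,o[0]:o[0]+100],(800,600),interpolation=cv2.INTER_CUBIC))
b=push(.18,50,237)
mv(b[:3],b[3],[push(t,o) for t,o in((.18,36),(.18,30),(.18,22),(.28,22),(.36,22),(.44,22),(.52,22),(.6,22))])
E
```

```text
13.1833 [ 521.7  -402.74  237.52] [-3.14  0.    2.  ] [1.45 0.31 0.54] [-0.04  0.1  -0.04] 0.4851979075730011 0.0 [-0.71  0.54  1.15 -0.    1.45 -1.14]
[341 180]
[0.0000,0.0560,0.0000],[0.0000,0.0000,0.0000]
[0.0000,0.0800,0.0000],[0.0000,0.0000,0.0000]
[0.0000,0.1120,0.0000],[0.0000,0.0000,0.0000]
[-0.0069,0.1492,0.0000],[0.0000,0.0000,-0.0318]
[-0.0098,0.1793,0.0000],[0.0000,0.0000,-0.0573]
[-0.0103,0.2096,0.0000],[0.0000,0.0000,-0.0828]
[-0.0083,0.2398,0.0000],[-0.0000,0.0000,-0.1082]
[-0.0039,0.2697,0.0000],[-0.0000,0.0000,-0.1337]
```

View pics/f.png

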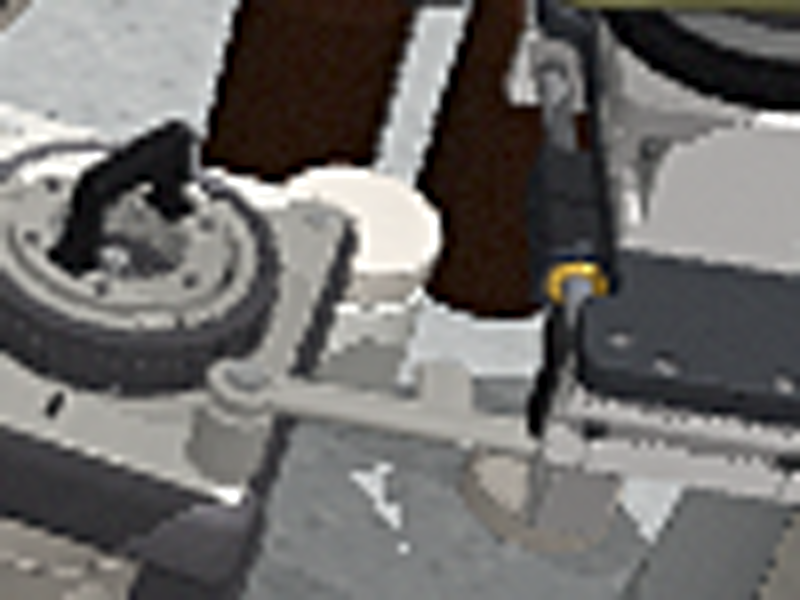

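The picture shows the closed fingers standing just outside the knob (dark strip at about (548,390)), with the arm running left to the pivot at (230,385). Now I'll push gently along the arc.

{"name": "apply_moves", "arguments": {
  "moves": [
    [[0,0.02,0],[0,0,0],1],
    [[0,0.04,0],[0,0,0],1],
    [[0,0.06,0],[0,0,0],1],
    [[0,0.08,0],[0,0,0],1],
    [[0,0.096,0],[0,0,0],1],
    [[0,0.112,0],[0,0,0],1],
    [[-0.0035,0.13,0],[0,0,-0.016],1],
    [[-0.007,0.149,0],[0,0,-0.032],1],
    [[-0.0085,0.164,0],[0,0,-0.045],1],
    [[-0.01,0.179,0],[0,0,-0.057],1]
  ]
}}

```text
clock: 14.07
eef_pos: [563.5, -386.9, 236.9]
eef_rot: [-3.141, 0.0, 2.177]
wrist_force: [-0.8, -0.2, -0.4]
finger_gap: 0.6
finger_force: 0.6
```

```bash
python3 - <<'E'
from h import *
st()
b=push(.36)
print(b);mv(b[:3],b[3],[push(t) for t in np.arange(.44,.93,.08)])
E
```

```text
14.0667 [ 563.53 -386.91  236.94] [-3.14  0.    2.18] [-0.75 -0.25 -0.42] [-0.12  0.22  0.05] 0.6455530548201964 0.5664177238941193 [-0.66  0.6   1.06 -0.    1.48 -1.26]
(np.float64(563.2600974269452), np.float64(-386.7716832338832), 237, np.float64(2.176125578789226))
[-0.0059,0.0297,0.0000],[0.0000,0.0000,-0.0255]
[-0.0093,0.0598,0.0000],[-0.0000,0.0000,-0.0509]
[-0.0104,0.0900,0.0000],[-0.0000,0.0000,-0.0764]
[-0.0090,0.1202,0.0000],[0.0000,0.0000,-0.1019]
[-0.0052,0.1503,0.0000],[-0.0000,0.0000,-0.1273]
[0.0009,0.1799,0.0000],[-0.0000,0.0000,-0.1528]
[0.0095,0.2089,0.0000],[-0.0000,0.0000,-0.1783]
```

{"name": "apply_moves", "arguments": {
  "moves": [
    [[-0.006,0.03,0],[0,0,-0.0255],1],
    [[-0.008,0.045,0],[0,0,-0.038],1],
    [[-0.0093,0.06,0],[0,0,-0.051],1],
    [[-0.01,0.075,0],[0,0,-0.064],1],
    [[-0.0104,0.09,0],[0,0,-0.0764],1],
    [[-0.01,0.105,0],[0,0,-0.089],1],
    [[-0.009,0.12,0],[0,0,-0.102],1],
    [[-0.007,0.135,0],[0,0,-0.115],1],
    [[-0.005,0.15,0],[0,0,-0.127],1],
    [[-0.002,0.165,0],[0,0,-0.14],1],
    [[0.001,0.18,0],[0,0,-0.153],1],
    [[0.0095,0.209,0],[0,0,-0.178],1]
  ]
}}

```text
clock: 15.07
eef_pos: [604.8, -355.7, 236.9]
eef_rot: [-3.141, -0.0, 2.735]
wrist_force: [-0.9, -0.9, -0.2]
finger_gap: 0.5
finger_force: 0.7
```

{"name": "apply_moves", "arguments": {
  "moves": [
    [[-0.006,0.03,0],[0,0,-0.0255],1],
    [[-0.008,0.045,0],[0,0,-0.038],1],
    [[-0.0093,0.06,0],[0,0,-0.051],1],
    [[-0.01,0.075,0],[0,0,-0.064],1],
    [[-0.0104,0.09,0],[0,0,-0.0764],1],
    [[-0.01,0.105,0],[0,0,-0.089],1],
    [[-0.009,0.12,0],[0,0,-0.102],1],
    [[-0.007,0.135,0],[0,0,-0.115],1],
    [[-0.005,0.15,0],[0,0,-0.127],1],
    [[-0.005,0.15,0],[0,0,-0.127],1]
  ]
}}

```text
clock: 15.9
eef_pos: [621.2, -320.7, 236.9]
eef_rot: [3.142, -0.0, 3.136]
wrist_force: [0.4, -0.4, 0.6]
finger_gap: 0.7
finger_force: 0.0
```

```bash
python3 - <<'E'
from h import *
st()
b=push(1.32)
print(b);mv(b[:3],b[3],[push(t) for t in (1.36,1.4,1.44,1.48,1.5,1.52)])
E
```

```text
15.9 [ 621.17 -320.74  236.93] [ 3.14 -0.    3.14] [ 0.35 -0.4   0.59] [ 0.02 -0.   -0.04] 0.665116141505573 0.0 [-0.53  0.64  0.99 -0.    1.51 -2.09]
(np.float64(620.8783500672462), np.float64(-321.1026395989576), 237, np.float64(3.136125578789226))
[-0.0032,0.0148,0.0000],[0.0000,0.0000,-0.0127]
[-0.0059,0.0297,0.0000],[-0.0000,0.0000,-0.0255]
[-0.0079,0.0447,0.0000],[0.0000,0.0000,-0.0382]
[-0.0093,0.0598,0.0000],[0.0000,0.0000,-0.0509]
[-0.0098,0.0673,0.0000],[0.0000,0.0000,-0.0573]
[-0.0101,0.0749,0.0000],[0.0000,0.0000,-0.0637]
```

{"name": "apply_moves", "arguments": {
  "moves": [
    [[-0.003,0.015,0],[0,0,-0.0127],1],
    [[-0.006,0.03,0],[0,0,-0.0255],1],
    [[-0.007,0.037,0],[0,0,-0.032],1],
    [[-0.008,0.045,0],[0,0,-0.038],1],
    [[-0.008,0.045,0],[0,0,-0.038],1]
  ]
}}

```text
clock: 16.32
eef_pos: [623.0, -309.9, 236.9]
eef_rot: [3.142, -0.0, -3.03]
wrist_force: [0.5, -0.5, -1.3]
finger_gap: 0.5
finger_force: 0.0
```

{"name": "apply_moves", "arguments": {
  "moves": [
    [[-0.001,0.004,0],[0,0,-0.003],1],
    [[-0.0015,0.008,0],[0,0,-0.006],1],
    [[-0.0015,0.008,0],[0,0,-0.006],1]
  ]
}}

```text
clock: 16.57
eef_pos: [623.1, -308.0, 236.9]
eef_rot: [3.142, 0.0, -3.011]
wrist_force: [0.6, -0.5, -0.6]
finger_gap: 0.7
finger_force: 0.2
```

{"name": "apply_moves", "arguments": {
  "moves": [
    [[-0.001,0.004,0],[0,0,-0.003],1],
    [[-0.0015,0.008,0],[0,0,-0.006],1],
    [[-0.0015,0.008,0],[0,0,-0.006],1]
  ]
}}

```text
clock: 16.82
eef_pos: [623.2, -305.9, 237.0]
eef_rot: [3.142, 0.0, -2.992]
wrist_force: [-0.1, -1.2, -0.0]
finger_gap: 0.4
finger_force: 0.2
```

Currently at about 1.48 rad. I'll keep going in ~1 mm steps until the stop is felt.

{"name": "apply_moves", "arguments": {
  "moves": [
    [[0,0.003,0],[0,0,0],1],
    [[0,0.006,0],[0,0,0],1],
    [[0,0.006,0],[0,0,0],1]
  ]
}}

```text
clock: 17.07
eef_pos: [623.0, -304.5, 237.0]
eef_rot: [-3.141, 0.0, -2.993]
wrist_force: [0.6, -1.2, -0.4]
finger_gap: 0.2
finger_force: 0.5
```

{"name": "apply_moves", "arguments": {
  "moves": [
    [[0,0.002,0],[0,0,0],1],
    [[0,0.004,0],[0,0,0],1],
    [[0,0.004,0],[0,0,0],1]
  ]
}}

```text
clock: 17.32
eef_pos: [622.9, -304.3, 237.0]
eef_rot: [-3.14, 0.001, -2.993]
wrist_force: [3.2, -5.9, -0.8]
finger_gap: 0.4
finger_force: 3.2
```

{"name": "apply_moves", "arguments": {
  "moves": [
    [[0,0.002,0],[0,0,0],1],
    [[0,0.004,0],[0,0,0],1],
    [[0,0.004,0],[0,0,0],1]
  ]
}}

```text
clock: 17.57
eef_pos: [622.9, -304.1, 237.1]
eef_rot: [-3.138, 0.001, -2.994]
wrist_force: [4.8, -11.1, -2.9]
finger_gap: 0.3
finger_force: 5.9
```

The stop is felt just where 1.5 rad should be. I'll back off and rise.

{"name": "apply_moves", "arguments": {
  "moves": [
    [[0,-0.03,0],[0,0,0],1],
    [[0,-0.08,0],[0,0,0],1],
    [[0,-0.12,0],[0,0,0],1],
    [[0,-0.12,-0.1],[0,0,0],1],
    [[0,-0.12,-0.25],[0,0,0],1],
    [[0,-0.12,-0.4],[0,0,0],1],
    [[0,-0.12,-0.5],[0,0,0],1],
    [[0,-0.12,-0.5],[0,0,0],1],
    [[0,-0.12,-0.5],[0,0,0],1]
  ]
}}

```text
clock: 18.32
eef_pos: [627.3, -332.3, 363.1]
eef_rot: [-3.141, 0.002, -2.993]
wrist_force: [0.4, 0.7, -0.2]
finger_gap: 0.9
finger_force: 0.0
```

```bash
python3 - <<'E'
from h import *
st()
s=viewer.camera("scene"); p=proj("scene",[580,-270,215]).astype(int); o=p-[50,40]
cv2.imwrite("pics/g.png",cv2.resize(s[o[1]:o[1]+75,o[0]:o[0]+100],(800,600),interpolation=cv2.INTER_CUBIC))
E
```

```text
18.3167 [ 627.29 -332.31  363.1 ] [-3.14  0.   -2.99] [ 0.35  0.67 -0.18] [ 0.01 -0.01 -0.06] 0.8935146533299533 0.0 [-0.54  0.67  0.67  0.    1.8  -2.26]
```

View pics/g.png

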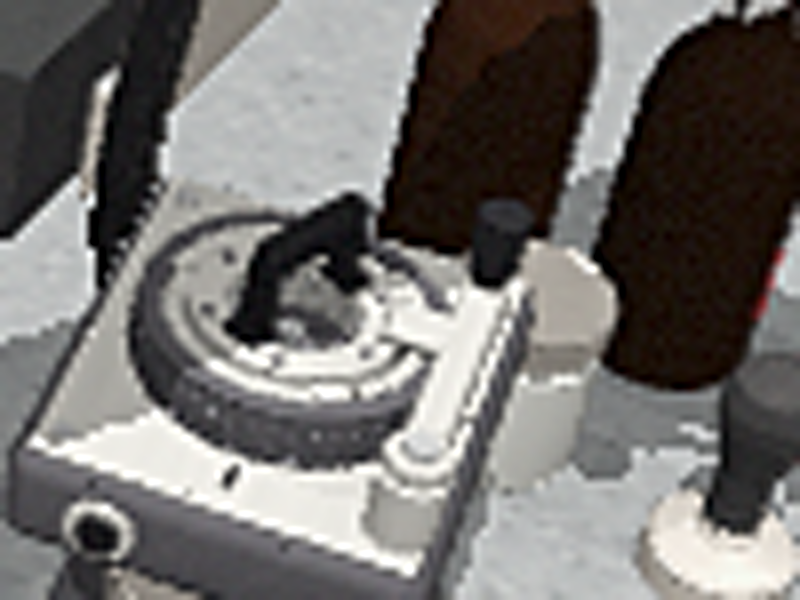

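The carrier sits flush in the collar. The catch arm points to the back, with its nose over the rim at about (400,325) and the knob at (500,240). The gripper is clear of everything, so I'm handing in.

```bash
python3 -c "
from cell import manip
print(manip.sign_off())"
```

```text
the job is handed in; nothing more can be done
None
```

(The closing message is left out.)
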